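Size a seamer guide pin in the ring gauge

ROBOT

A 6-joint arm with a two-finger parallel gripper is mounted at the origin on the work surface; the furniture and walls round the work are solid. World frame = base frame: x ahead of the robot, y to its left, z up, the work surface at z = 0. Lengths are in m, angles in rad, forces in N, time in s.
With the tool pointing down it reaches from about 0.3 to 0.875 m from the base axis. Payload 6.4 kg.
Tool frame: the origin (TCP) lies where the fingers leave the gripper's body, on its centre line; the fingertips stand 73 mm ahead of it and the grasp point (between the pads) lies 54 mm ahead of it; z points along the fingers, y is the line along which they close (so a half turn about z gives the same grasp; the last joint's range is limited). The gripper opens to 85 mm and grips with 20 to 120 N. Pads are 22 mm wide; open, the fingers measure 114 mm over their backs; the gripper's body (76 mm by 85 mm) begins 54 mm behind the grasp point. The pads swing forward as they close: fully open they stand 13 mm farther back than shut.
Start: joints at [1.092, 0.181, 1.607, -0, 1.354, -0.206], TCP at [0.155, 0.554, 0.304] pointing down, gripper open.
Joint ranges: [-2.99, 2.99], [-0.89, 2.07], [0.3, 2.58], [-1.14, 4.28], [0, 2.63], [-3.12, 3.12]. Speed limits (rad/s): [2.57, 2.57, 3.01, 3.14, 3.14, 3.14].

INTERFACE

Orientations are given as a unit quaternion [w, x, y, z].
In Python, from bench import ctrl gives the robot as it stands.
- The arm moves only by the tool carry_out, never from a script. Its argument "steps" is one flat list of numbers, 7 for each row, row after row: the shift along the tool's x, y, z in m, then the turn, a rotation vector about the tool's x, y, z in rad, then the opening, from 0 (shut) to 1 (fully open). In form: [dx, dy, dz, wx, wy, wz, claw, dx, dy, dz, wx, wy, wz, claw, ...]. A call has 1 to 20 rows; each row is the pose to reach, as a shift and turn from the pose commanded when the call began, along the tool's axes at that moment; what a row does not reach only later rows make up. A row lasts 1/10 s, in which the tool goes at most 50 mm and 8.59 degrees, less where a joint would pass 70% of its speed; a pose out of reach is approached as far as the arm can. A call with a gripper value outside its range is refused whole. The fingers move at their own pace and stop on an object; the grip force is fixed at half the most. Time passes only in rows, so rows that repeat a pose let the fingers close. It gives the time, the measured TCP pose, the force, the opening and the grip force at its end, in the units of the state.
- ctrl.get_obs(): the state, without advancing time (a new reading comes with each control period).
- ctrl.camera(name): name is "side" or "top" or "wrist"; returns the picture (480x640x3 uint8, red, green, blue); there is no depth.
- ctrl.camera_params(name): a dict with "vertical_fov" (degrees; the focal length in pixels is half the picture's height over the tangent of half this angle, whatever the lens; pixels are square), "cx", "cy" (the principal point, pixels), "cam_to_world" (4x4, takes a point from camera to world coordinates); the wrist camera has in their place "hand_eye" (4x4, takes a point from camera to tool coordinates, whose origin is the TCP and whose axes are the flange's). Camera axes: x right, y down, z forward; pixel columns grow to the right and rows downward; lengths in m; the calibration is good to about 2 mm. A picture is of the moment at which its call begins: read the wrist's pose just before it. camera_params takes no time and is no camera call.
- ctrl.hand_in(): hands the job in; it is judged then, once.
The state is a dict: "time_s": time; "q": joint angles; "dq": joint speeds; "joint_efforts": joint torques, N m; "eef_pos": TCP position; "eef_rot": TCP orientation; "wrist_force": force on the tool from outside, world axes, zero at the start; "torque": the same for the moment, N m; "opening": opening from 0.0 (shut) to 1.0 (fully open); "grasp_force": force on a finger pad.
Only numpy, scipy, OpenCV 4.12 (cv2) and the standard library are available. Lean on these libraries where they do the work, as an engineer would, in place of code of your own. Each camera call takes 0.05 s, during which the arm holds its last target. There are 200 camera calls.

TASK

Take the guide pin that stands in the green-framed nest and pass it, nose down, through the rings of the sprung ring gauge until one proves too narrow for it (a pin held off-centre can also catch on a ring that it would pass); press lightly there, so that the ring tower clearly gives a few millimetres, but never push hard or press the tower down to its bottom stop. Then stand the pin upright and fully home in the socket of the same colour as the ring that stopped it, and let go. Leave the other two pins and the things around where they are.

Things in the scene. Friction and masses are not known exactly. Their poses are not given: they have to be found in the camera images.
- pin_a: Guide pin, 112 mm tall, 0.11 to 0.22 kg, upright: steel shank from the origin up to 62 mm, 2 mm 45-degree chamfer at the nose; collar 44 mm across from 62 to 67 mm; black round handle above. Origin: centre of the nose (lower end); z runs up the pin. The three pins differ only in the shank: 28, 24 and 20 mm across; which is which is not told, and the block hides the shanks.
- pin_a_grip (a point): Centre of the black handle of pin_a (26 mm across, 45 mm long), 89.5 mm above its nose, on its axis: the place to grasp.
- pin_b: Guide pin, described as pin_a; origin at the nose. Shank size not told.
- pin_b_grip (a point): Centre of the black handle of pin_b (26 mm across, 45 mm long), 89.5 mm above its nose, on its axis: the place to grasp.
- pin_c: Guide pin, described as pin_a; origin at the nose. Shank size not told.
- pin_c_grip (a point): Centre of the black handle of pin_c (26 mm across, 45 mm long), 89.5 mm above its nose, on its axis: the place to grasp.
- nest_block: White block 68 x 224 x 72 mm (x, y, z), fixed, with three nests (round holes 32 mm across, 64 mm deep) 75 mm apart in a row along its y axis, each holding a pin that rests on its collar, nose 62 mm below the block's top. Origin: centre of its underside.
- green_nest (a point): Centre of the mouth of the nest framed in green (the end nest on the block's -y side), on the block's top, 72 mm above the table. The pin standing here is the one to be gauged.
- gauge_base: Round grey foot of the ring gauge, 92 mm across, 8 mm thick, fixed to the table; origin: centre of its underside, on the gauge's vertical axis. A pin is stopped by the first ring narrower than its shank, its nose then about 1 mm below that ring's upper face; it passes a wider ring with 1 mm or more to spare all round, but held off the axis it can hang on it too.
- gauge_mouth (a point): Centre of the top ring's upper face, 92 mm above the table when unpressed. Four level rings, 46 mm across, 6 mm thick, stand one above the other on the gauge's axis. Bores from the top: steel 30 mm (every pin passes), yellow 26, blue 22, red 18 mm; upper faces 0, 15, 30 and 45 mm below this point. Two thin rods 25 mm either side of the axis join them and end 2 mm above the top ring.
- gauge_head (a joint): How far the whole sprung ring tower is pressed down, in m: 0 unpressed, 0.016 at its bottom stop. It starts to give at about 0.6 N and then takes 0.9 N for each mm; it springs back up.
- socket_yellow_mouth (a point): Centre of the mouth of the yellow socket: a fixed upright yellow tube 50 mm across on a dark foot 72 mm across, bore 32 mm, 64 mm deep, mouth 72 mm above the table. A pin that is fully home rests with its collar on the rim, its nose 62 mm below this point.
- socket_blue_mouth (a point): Centre of the mouth of the blue socket: a fixed upright blue tube 50 mm across on a dark foot 72 mm across, bore 32 mm, 64 mm deep, mouth 72 mm above the table. A pin that is fully home rests with its collar on the rim, its nose 62 mm below this point.
- socket_red_mouth (a point): Centre of the mouth of the red socket: a fixed upright red tube 50 mm across on a dark foot 72 mm across, bore 32 mm, 64 mm deep, mouth 72 mm above the table. A pin that is fully home rests with its collar on the rim, its nose 62 mm below this point.
- sealed_can_1: Closed tan can, 71 mm across, 107 mm tall, a bystander. Origin: centre of its underside.
- weight_1: Grey check weight with a knob, 38 mm across, 61 mm tall, a bystander. Origin: centre of its underside.
- marker_red: Red marker pen lying flat, 140 mm long, 13 mm thick, a bystander. Origin: centre of its underside.
There are look-alikes about, which are no part of the job. What is shaped like the pin_a but orange is not meant.

How it is judged:
On the way:
1. a pin is in the gauge on the ring that stops it, and presses the ring tower down by more than 2 mm for 0.2 s (((z of pin_a in the frame of gauge_mouth between -0.0195 and -0.0125 m and horizontal distance between pin_a and gauge_mouth below 0.004 m and value of joint gauge_head above 0.002 m) or (z of pin_b in the frame of gauge_mouth between -0.0345 and -0.0275 m and horizontal distance between pin_b and gauge_mouth below 0.004 m and value of joint gauge_head above 0.002 m) or (z of pin_c in the frame of gauge_mouth between -0.0495 and -0.0425 m and horizontal distance between pin_c and gauge_mouth below 0.004 m and value of joint gauge_head above 0.002 m))), for 0.2 s.
At the end, for the whole second after the job is handed in: The gauged pin stands upright (0.1 rad), at rest, nose at least 58 mm below the mouth of the socket coloured like the ring that stopped it, within 10 mm of its centre; the other two pins stand in their own nests (moved under 12 mm, upright within 0.1 rad) (((z of pin_a in the frame of socket_yellow_mouth below -0.058 m and horizontal distance between pin_a and socket_yellow_mouth below 0.01 m and angle between each of pin_a, pin_b, pin_c's own z axis and vertical below 0.1 rad and linear speed of pin_a below 0.02 m/s and distance of each of pin_b, pin_c from where it was at the start of the episode below 0.012 m and horizontal distance between each of pin_b, pin_c and green_nest above 0.04 m) or (z of pin_b in the frame of socket_blue_mouth below -0.058 m and horizontal distance between pin_b and socket_blue_mouth below 0.01 m and angle between each of pin_b, pin_a, pin_c's own z axis and vertical below 0.1 rad and linear speed of pin_b below 0.02 m/s and distance of each of pin_a, pin_c from where it was at the start of the episode below 0.012 m and horizontal distance between each of pin_a, pin_c and green_nest above 0.04 m) or (z of pin_c in the frame of socket_red_mouth below -0.058 m and horizontal distance between pin_c and socket_red_mouth below 0.01 m and angle between each of pin_c, pin_a, pin_b's own z axis and vertical below 0.1 rad and linear speed of pin_c below 0.02 m/s and distance of each of pin_a, pin_b from where it was at the start of the episode below 0.012 m and horizontal distance between each of pin_a, pin_b and green_nest above 0.04 m))); the robot touches nothing.
It fails at once if the ring tower is pressed down to its bottom stop (more than 14.5 of 16 mm) (value of joint gauge_head above 0.0145 m).
It fails at once if a pin pushes on the ring tower with more than 22 N (contact force between any of pin_a, pin_b, pin_c and gauge_base above 22 N).
It fails at once if the can, the check weight or the red marker is shifted by more than 30 mm (distance of any of sealed_can_1, weight_1, marker_red from where it was at the start of the episode above 0.03 m).
It also fails if it takes over 61 s, if anything falls off the work surface, if the arm or the gripper's body presses on something with over 40 N, if the wrist force passes 120 N, or if a joint passes its speed limit or range.

## Working session

There is one attempt and no reset: what is moved stays moved. The work goes in short steps, Python scripts to look and compute and a tool call to move; the robot and the scene stay as the last step left them, time stands still between calls to the robot, and variables do not carry over. Pictures are saved under pics/ and viewed, at most 13 in all, crops included, and the job is handed in when it is done.

Besides the shell and the picture viewer there is one more tool, called after "Call:" by a JSON object that holds its "api" and its "payload", one argument or row to a line. carry_out: Moves the arm, as the interface text tells. Its arguments: {"type":"object","properties":{"steps":{"type":"array"}},"required":["steps"]}

```bash
mkdir -p pics; ls; python3 - <<'E'
from bench import ctrl
import cv2,numpy as np
np.set_printoptions(precision=4,suppress=True)
for n in ["side","top","wrist"]:
    im=ctrl.camera(n); cv2.imwrite(f"pics/{n}0.png",im[:,:,::-1]); print(n,ctrl.camera_params(n))
print(ctrl.get_obs())
E
```

```text
pics
side {'vertical_fov': 49.60832254693099, 'cx': 325.66369716076736, 'cy': 251.93305117997718, 'cam_to_world': array([[-0.9987,  0.0211, -0.0471,  0.6162],
       [ 0.0491,  0.667 , -0.7434,  0.9392],
       [ 0.0157, -0.7447, -0.6672,  0.8847],
       [ 0.    ,  0.    ,  0.    ,  1.    ]])}
top {'vertical_fov': 42.95286485524117, 'cx': 315.10543636716824, 'cy': 238.40444278716393, 'cam_to_world': array([[ 0.0067, -0.9982,  0.0596,  0.4811],
       [-0.9999, -0.0062,  0.0094,  0.024 ],
       [-0.009 , -0.0596, -0.9982,  1.4924],
       [ 0.    ,  0.    ,  0.    ,  1.    ]])}
wrist {'vertical_fov': 65.08252844800148, 'cx': 323.37254331834697, 'cy': 239.90937108972247, 'hand_eye': array([[ 0.0002, -0.9579, -0.2871,  0.0727],
       [ 1.    ,  0.0002, -0.0001,  0.0004],
       [ 0.0001, -0.2871,  0.9579, -0.0697],
       [ 0.    ,  0.    ,  0.    ,  1.    ]])}
{'time_s': 0.15, 'q': array([ 1.0917,  0.1814,  1.6078, -0.    ,  1.3538, -0.2063]), 'dq': array([-0.0013, -0.0028, -0.0016,  0.0015,  0.001 ,  0.0006]), 'joint_efforts': array([  0.0009, -44.527 , -35.169 ,  -0.0001,   0.0058,   0.    ]), 'eef_pos': array([0.1548, 0.5535, 0.3032]), 'eef_rot': array([-0.0002,  0.136 ,  0.9907, -0.0006]), 'wrist_force': array([ 0.6309,  1.0575, -0.3326]), 'torque': array([ 0.0226, -0.0095,  0.0651]), 'grasp_force': 0.0, 'opening': 0.9987362477535446}
```

View pics/top0.png

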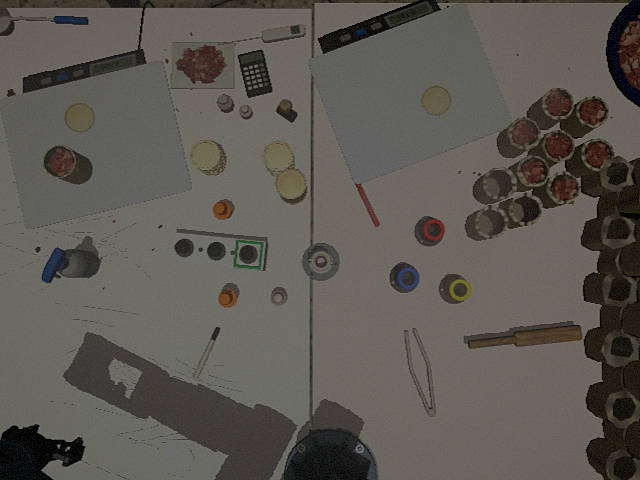

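View pics/side0.png

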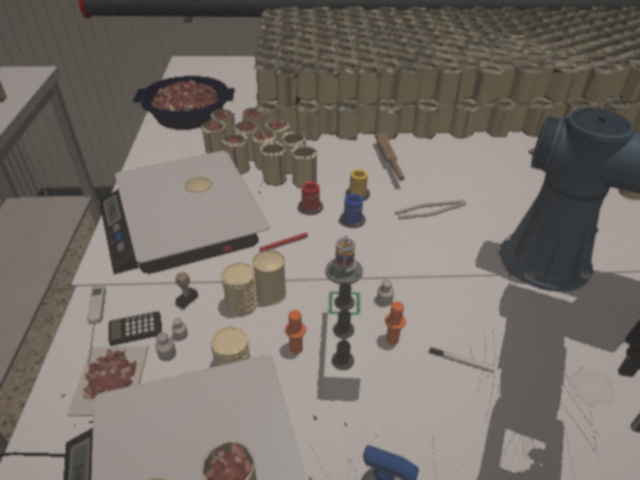

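Top view: the candidates for the wanted pin are the black handles at (249,254) green-framed, (216,251) and (184,247), plus orange look-alikes at (223,210) and (228,298). I choose (249,254), the one in the green frame. The gauge is at (321,261), and the sockets are red (430,230), blue (406,278) and yellow (457,289). The side view shows the same things: frame (344,302), gauge top (345,243), red (311,190), blue (354,203), yellow (359,177).

```bash
cat > h.py <<'E'
from bench import ctrl
import cv2,numpy as np
from scipy.spatial.transform import Rotation as R
np.set_printoptions(precision=4,suppress=True)
def tool():
    o=ctrl.get_obs(); T=np.eye(4); w,x,y,z=o['eef_rot']
    T[:3,:3]=R.from_quat([x,y,z,w]).as_matrix(); T[:3,3]=o['eef_pos']; return T
def cam(n):
    p=ctrl.camera_params(n); f=240/np.tan(np.radians(p['vertical_fov']/2))
    return f,p['cx'],p['cy'],(tool()@p['hand_eye'] if n=='wrist' else p['cam_to_world'])
def ray(c,u,v):
    f,cx,cy,T=c; d=T[:3,:3]@np.array([(u-cx)/f,(v-cy)/f,1]); return T[:3,3],d/np.linalg.norm(d)
def plane(c,u,v,z):
    o,d=ray(c,u,v); return o+d*(z-o[2])/d[2]
def tri(*rays):
    A=sum(np.eye(3)-np.outer(d,d) for o,d in rays); b=sum((np.eye(3)-np.outer(d,d))@o for o,d in rays)
    p=np.linalg.solve(A,b); return p,max(np.linalg.norm(np.cross(p-o,d)) for o,d in rays)
def proj(c,p):
    f,cx,cy,T=c; q=T[:3,:3].T@(np.asarray(p)-T[:3,3]); return q[:2]/q[2]*f+[cx,cy]
def mask(im,col,smin=90,vmin=40):
    h=cv2.cvtColor(im,cv2.COLOR_RGB2HSV); H,S,V=[h[...,i].astype(int) for i in range(3)]
    lo,hi={'green':(50,80),'red':(172,8),'blue':(100,125),'yellow':(20,34)}[col]
    m=((H>=lo)&(H<=hi)) if lo<hi else ((H>=lo)|(H<=hi))
    return (m&(S>=smin)&(V>=vmin)).astype(np.uint8)
E
python3 - <<'E'
from h import *
boxes={'green':((225,230,280,280),(320,280,370,325)),'red':((410,210,450,250),(295,175,328,215)),'blue':((385,258,425,298),(335,185,370,228)),'yellow':((440,270,478,308),(345,160,374,200))}
for col,bs in boxes.items():
    r=[]
    for n,(a,b,c,d) in zip(('top','side'),bs):
        im=cv2.imread(f'pics/{n}0.png')[:,:,::-1][b:d,a:c].copy()
        k,l,st,ce=cv2.connectedComponentsWithStats(mask(im,col))
        i=1+np.argmax(st[1:,4]); x,y,w,h,A=st[i]
        u,v=a+x+(w-1)/2,b+y+(h-1)/2
        if col!='green' and n=='side':   # mouth ellipse: upper part of blob
            v=b+y+0.34*w   # half of the rim ellipse height approx
        print(col,n,st[i]+[a,b,0,0,0],(u,v)); r.append(ray(cam(n),u,v))
    print(col,tri(*r),plane(cam('top'),*[0,0],.072)*0 if 0 else '')
for n in('top','side'): print(n,proj(cam(n),[.48,0,.1]))
print('gauge',tri(ray(cam('top'),321,261),ray(cam('side'),345,243)))
for p in ((249,254),(216,251),(184,247)): print(plane(cam('top'),*p,.122))
a=cv2.imread('pics/top0.png')[195:315,170:350]; b=cv2.imread('pics/side0.png')[225:380,270:420]
cv2.imwrite('pics/crop1.png',np.hstack([cv2.convertScaleAbs(cv2.resize(a,(400,267),interpolation=2),alpha=1.8)[:,:400],cv2.convertScaleAbs(cv2.resize(b,(258,267),interpolation=2),alpha=1.8)]))
E
```

```text
green top [234 240  29  29 208] (np.float64(248.0), np.float64(254.0))
green side [330 311   1   1   1] (np.float64(330.0), np.float64(311.0))
green (array([0.5432, 0.1955, 0.0447]), np.float64(0.013890958002694295)) 
red top [423 219  22  22 251] (np.float64(433.5), np.float64(229.5))
red side [301 181  18  29 409] (np.float64(309.5), np.float64(187.12))
red (array([ 0.5892, -0.2395,  0.0667]), np.float64(0.0004917168675758465)) 
blue top [397 268  22  21 204] (np.float64(407.5), np.float64(278.0))
blue side [346 194  17  13 132] (np.float64(354.0), np.float64(199.78))
blue (array([ 0.474 , -0.1783,  0.0665]), np.float64(0.0011661730711902147)) 
yellow top [449 279  22  22 241] (np.float64(459.5), np.float64(289.5))
yellow side [351 170  17  25 291] (np.float64(359.0), np.float64(175.78))
yellow (array([ 0.4482, -0.3002,  0.0611]), np.float64(0.0009466863172986181)) 
top [331.1496 275.3934]
side [358.4613 232.9214]
gauge (array([0.5131, 0.0233, 0.0895]), np.float64(0.00022163123529042247))
[0.5268 0.1854 0.122 ]
[0.5331 0.2598 0.122 ]
[0.5416 0.3322 0.122 ]
```

View pics/crop1.png

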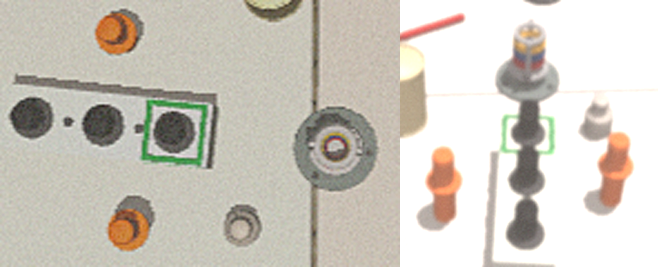

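The crop confirms the choice: the black handle in the green frame (175,130 in the crop), clear of the orange pins. Next I go above it for a close look with the wrist camera.

```bash
cat >> h.py <<'E'
def delta(p,th=-5.8):
    "tool-frame shift and turn from the measured pose to TCP p, tool down, tool y at th degrees"
    T=tool(); t=np.radians(th); y=np.array([np.cos(t),np.sin(t),0]); z=np.array([0,0,-1.]); D=np.c_[np.cross(y,z),y,z]
    print('shift',T[:3,:3].T@(np.asarray(p)-T[:3,3]),'turn',R.from_matrix(T[:3,:3].T@D).as_rotvec())
E
python3 -c "
from h import *
delta([.527,.186,.30])"
```

```text
shift [-0.4575 -0.2536  0.0034] turn [-0.0013  0.0007  1.3992]
```

Call:
{"api": "carry_out", "payload": {
  "steps": [-0.4575,-0.2536,0.0034,0,0,1.399,1,-0.4575,-0.2536,0.0034,0,0,1.399,1,-0.4575,-0.2536,0.0034,0,0,1.399,1,-0.4575,-0.2536,0.0034,0,0,1.399,1,-0.4575,-0.2536,0.0034,0,0,1.399,1,-0.4575,-0.2536,0.0034,0,0,1.399,1,-0.4575,-0.2536,0.0034,0,0,1.399,1,-0.4575,-0.2536,0.0034,0,0,1.399,1,-0.4575,-0.2536,0.0034,0,0,1.399,1,-0.4575,-0.2536,0.0034,0,0,1.399,1,-0.4575,-0.2536,0.0034,0,0,1.399,1,-0.4575,-0.2536,0.0034,0,0,1.399,1,-0.4575,-0.2536,0.0034,0,0,1.399,1,-0.4575,-0.2536,0.0034,0,0,1.399,1,-0.4575,-0.2536,0.0034,0,0,1.399,1,-0.4575,-0.2536,0.0034,0,0,1.399,1]
}}

```text
time_s: 1.75
eef_pos: [0.5265, 0.1872, 0.3006]
eef_rot: [0.0, 0.741, 0.671, 0.0]
wrist_force: [-1.2, 0.9, -0.5]
opening: 0.998
grasp_force: 0.0
```

```bash
python3 - <<'E'
from h import *
print(tool(),ctrl.get_obs()['wrist_force'],ctrl.get_obs()['time_s'])
im=ctrl.camera('wrist'); cv2.imwrite('pics/w1.png',im[:,:,::-1])
c=cam('wrist'); print(proj(c,[.527,.186,.122]),proj(c,[.513,.0233,.09]))
E
```

```text
[[ 0.0991  0.9951  0.0001  0.5265]
 [ 0.9951 -0.0991  0.      0.1872]
 [ 0.0001  0.0001 -1.      0.3006]
 [ 0.      0.      0.      1.    ]] [-1.1596  0.8729 -0.5228] 1.75
[323.3287 239.9987] [325.8155 404.2461]
```

View pics/w1.png

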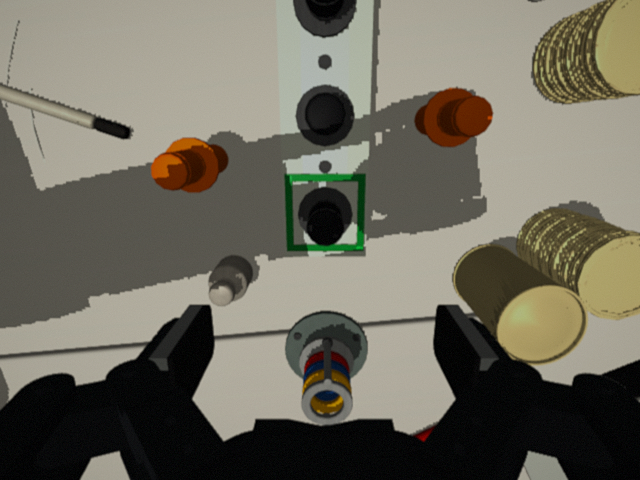

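The wrist view shows the pin handle at about (325,225) inside the green frame (327,212), the gauge mouth at (328,401), the weight at (228,285), and the fingertips at (190,330) and (460,330). Next I segment the handle top and the frame.

```bash
python3 - <<'E'
from h import *
im=cv2.imread('pics/w1.png'); g=cv2.cvtColor(im,cv2.COLOR_BGR2GRAY)
print(g[190:252:3,325]); print(g[230,295:356:3]); print(g[215,295:356:3])
m=mask(im[:,:,::-1].copy(),'green'); cs,_=cv2.findContours(m,cv2.RETR_EXTERNAL,2); print(cv2.minAreaRect(max(cs,key=cv2.contourArea)))
for t in (12,16,22,30):
    b=(g[175:250,288:364]<t).astype(np.uint8); k,l,st,ce=cv2.connectedComponentsWithStats(b); i=1+np.argmax(st[1:,4]); print(t,st[i]+[288,175,0,0,0],ce[i]+[288,175])
a=cv2.resize(im[170:260,270:380],(550,450),interpolation=cv2.INTER_CUBIC); cv2.imwrite('pics/w1c.png',cv2.convertScaleAbs(a,alpha=3))
E
```

```text
[21 23 23 19  3  2 14  4  8  2  6  4  2 10  9  8  3  2 10 79 76]
[ 90  89  86  92  16  20   3  12   6   4   4   0   4   7   2   1  18 136
 182 181 184]
[89 39 21 23 22  6  1  9  6  8  4  7  5  2  5 10 23 24 22 58 90]
((324.5, 211.5), (77.0, 81.0), 90.0)
12 [ 308  201   36   44 1161] [325.087  222.9423]
16 [ 307  199   37   46 1264] [325.0443 222.3616]
22 [ 306  194   39   51 1392] [325.1889 221.2155]
30 [ 299  188   53   58 2182] [325.088  214.7067]
```

View pics/w1c.png

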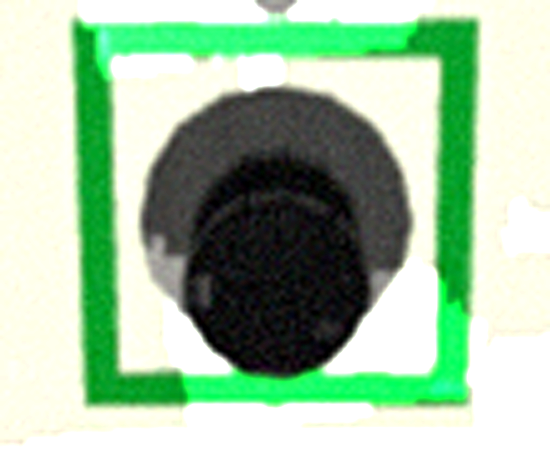

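The crop shows the handle's top disc centred at (278,285), i.e. image (325.2,226.6), and the collar disc centred at (277,222), i.e. (325.2,214.2), inside the green frame.

```bash
python3 - <<'E'
from h import *
c=cam('wrist'); f,cx,cy,T=c
print('handle',plane(c,325.2,226.6,.122),'collar',plane(c,325.2,214.2,.077),'frame',plane(c,324.8,211.8,.072))
print('gauge',plane(c,328,401,.092))
im=cv2.imread('pics/w1.png')
P=plane(c,325.2,226.6,.122)
# same-view pose for the gauge: TCP shift by M-P with height -30mm
M=plane(c,328,401,.092); d=M-P; print(d, T[:3,3]); delta(tool()[:3,3]+d)
E
```

```text
handle [0.5292 0.1954 0.122 ] collar [0.5292 0.1938 0.077 ] frame [0.529  0.1947 0.072 ]
gauge [0.5154 0.0282 0.092 ]
[-0.0138 -0.1671 -0.03  ] [0.5346 0.2603 0.3703]
shift [-0.1677  0.0029  0.03  ] turn [ 0.0002 -0.      0.0017]
```

```bash
python3 - <<'E'
from h import *
c=cam('wrist'); T=tool()
for x in(-.011,.011):
  for y in(-.0425,.0425):
    for z in(.06,.073): print(x,y,z,proj(c,(T@[x,y,z,1])[:3]))
im=cv2.imread('pics/w1.png'); cv2.imwrite('pics/w1f.png',cv2.convertScaleAbs(im[290:420,100:560],alpha=3))
t=cam('top'); print(plane(t,248,254,.072))
for col,b in(('red',(433.5,229.5)),('blue',(407.5,278)),('yellow',(459.5,289.5))): print(col,plane(t,*b,.072))
print(plane(t,321,261,.092))
E
```

```text
-0.011 -0.0425 0.06 [214.3225 350.5656]
-0.011 -0.0425 0.073 [222.7776 333.2709]
-0.011 0.0425 0.06 [429.5239 350.6999]
-0.011 0.0425 0.073 [421.3393 333.3882]
0.011 -0.0425 0.06 [209.4785 299.7869]
0.011 -0.0425 0.073 [218.6696 285.8705]
0.011 0.0425 0.06 [434.2621 299.905 ]
0.011 0.0425 0.073 [425.3608 285.9736]
[0.5285 0.1936 0.072 ]
red [ 0.5884 -0.2384  0.072 ]
blue [ 0.4751 -0.1776  0.072 ]
yellow [ 0.4494 -0.2979  0.072 ]
[0.5128 0.0233 0.092 ]
```

View pics/w1f.png

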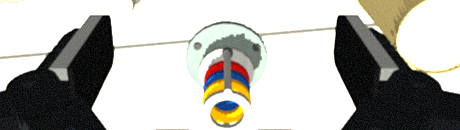

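Call:
{"api": "carry_out", "payload": {
  "steps": [-0.1677,0.0029,0.03,0,0,0,1,-0.1677,0.0029,0.03,0,0,0,1,-0.1677,0.0029,0.03,0,0,0,1,-0.1677,0.0029,0.03,0,0,0,1,-0.1677,0.0029,0.03,0,0,0,1,-0.1677,0.0029,0.03,0,0,0,1,-0.1677,0.0029,0.03,0,0,0,1,-0.1677,0.0029,0.03,0,0,0,1]
}}

```text
time_s: 2.6
eef_pos: [0.5133, 0.0204, 0.2708]
eef_rot: [0.0, 0.741, 0.671, 0.0]
wrist_force: [-0.2, 0.1, 0.3]
opening: 1.0
grasp_force: 0.0
```

```bash
python3 - <<'E'
from h import *
print(tool()[:3,3],ctrl.get_obs()['time_s'])
im=ctrl.camera('wrist'); cv2.imwrite('pics/w2.png',im[:,:,::-1])
cv2.imwrite('pics/w2c.png',cv2.convertScaleAbs(cv2.resize(im[175:275,265:385,::-1],(600,500),interpolation=cv2.INTER_CUBIC),alpha=1.5))
E
```

```text
[0.5133 0.0204 0.2708] 2.6
```

View pics/w2c.png

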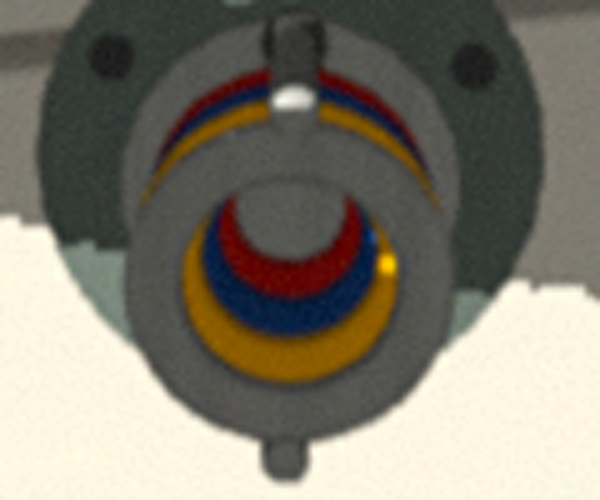

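The gauge crop shows the top ring's bore centred at (290,281), i.e. image (322.7,230.7). The rods lie along the image vertical.

```bash
python3 - <<'E'
from h import *
im=cv2.imread('pics/w2.png'); c=cam('wrist')
# bore fit: grey ring vs coloured interior; fit ellipse to bore's lower arc & ring's outer lower arc
h=cv2.cvtColor(im,cv2.COLOR_BGR2HSV); g=cv2.cvtColor(im,cv2.COLOR_BGR2GRAY).astype(int)
def arc(r0,r1,fn,a0,a1):
    pts=[]
    for a in np.radians(np.arange(a0,a1,4)):
        rr=np.arange(r0,r1,.25); mx=(322.7+rr*np.cos(a)).astype(np.float32)[None]; my=(230.7+rr*np.sin(a)).astype(np.float32)[None]
        s=cv2.remap(fn.astype(np.float32),mx,my,1)[0]; s=cv2.GaussianBlur(s[None],(9,1),1.5)[0]; i=np.argmax(np.abs(np.diff(s))[4:-4])+4; pts.append((mx[0,i],my[0,i]))
    return np.array(pts,np.float32)
def circ(p):
    w=np.array([plane(c,u,v,.092)[:2] for u,v in p]); A=np.c_[2*w,np.ones(len(w))]
    for _ in range(3):
        s=np.linalg.lstsq(A,(w**2).sum(1),rcond=None)[0]; r=np.sqrt(s[2]+s[0]**2+s[1]**2); e=np.abs(np.hypot(*(w-s[:2]).T)-r); k=e<max(.0006,1.5*np.median(e)); w,A=w[k],A[k]
    return s[:2],r,len(w)
print('bore',circ(arc(15,28,h[...,1],-20,200)))
print('outer',circ(arc(27,38,g,10,75)),circ(np.r_[arc(28,37,g,5,75),arc(28,37,g,105,175)]))
M=plane(c,322.7,230.7,.092);print(M)
E
```

```text
bore (array([0.5137, 0.0259]), np.float64(0.014713117153986505), 51)
outer (array([0.5127, 0.0268]), np.float64(0.024719842782677467), 14) (array([0.5137, 0.0252]), np.float64(0.022803245829440655), 33)
[0.5139 0.0258 0.092 ]
```

```bash
python3 -c "
from h import *
delta([.529,.1945,.25])"
```

```text
shift [ 0.1749 -0.0016  0.0208] turn [ 0.0004 -0.0001  0.0021]
```

Call:
{"api": "carry_out", "payload": {
  "steps": [0.175,-0.0016,0.0208,0,0,0.002,1,0.175,-0.0016,0.0208,0,0,0.002,1,0.175,-0.0016,0.0208,0,0,0.002,1,0.175,-0.0016,0.0208,0,0,0.002,1,0.175,-0.0016,0.0208,0,0,0.002,1,0.175,-0.0016,0.0208,0,0,0.002,1,0.175,-0.0016,0.0208,0,0,0.002,1,0.175,-0.0016,0.0208,0,0,0.002,1]
}}

```text
time_s: 3.45
eef_pos: [0.5294, 0.1924, 0.25]
eef_rot: [0.0, 0.743, 0.669, 0.0]
wrist_force: [0.1, 0.1, 0.0]
opening: 0.999
grasp_force: 0.0
```

```bash
python3 - <<'E'
from h import *
T=tool(); print(T[:3,3],ctrl.get_obs()['time_s'])
im=ctrl.camera('wrist')[:,:,::-1].copy(); cv2.imwrite('pics/w3.png',im); c=cam('wrist')
g=cv2.cvtColor(im,cv2.COLOR_BGR2GRAY)
def circ(p,z):
    w=np.array([plane(c,u,v,z)[:2] for u,v in p]); A=np.c_[2*w,np.ones(len(w))]
    for _ in range(5):
        s=np.linalg.lstsq(A,(w**2).sum(1),rcond=None)[0]; r=np.sqrt(s[2]+s[0]**2+s[1]**2); e=np.abs(np.hypot(*(w-s[:2]).T)-r); k=e<max(.0004,2*np.median(e)); w,A=w[k],A[k]
    return s[:2],r,len(w)
u0,v0=proj(c,[.529,.195,.122]); x0,y0=int(u0)-60,int(v0)-70
sub=cv2.GaussianBlur(g,(5,5),1)[y0:y0+130,x0:x0+120]
for t in (12,15,45):
    b=cv2.morphologyEx((sub<t).astype(np.uint8),cv2.MORPH_OPEN,np.ones((5,5))); cs,_=cv2.findContours(b,0,cv2.CHAIN_APPROX_NONE); k=max(cs,key=cv2.contourArea)[:,0]+[x0,y0]
    x,y,w,h=cv2.boundingRect(k.astype(np.int32)); print(t,(x,y,w,h))
    lo=k[k[:,1]>y+h-w/2-1]; up=k[k[:,1]<y+w/2-2]
    print(' low arc@.122',circ(lo,.122),' up arc@.077',circ(up,.077))
a=im[y0-10:y0+140,x0-20:x0+140]; cv2.imwrite('pics/w3c.png',cv2.convertScaleAbs(cv2.resize(a,(640,600),interpolation=2),alpha=3)); print(x0-20,y0-10)
m=mask(im[:,:,::-1].copy(),'green'); cs,_=cv2.findContours(m,cv2.RETR_EXTERNAL,2); r=cv2.minAreaRect(max(cs,key=cv2.contourArea)); print(r,plane(c,*r[0],.072))
E
```

```text
[0.5294 0.1924 0.25  ] 3.45
12 (300, 225, 43, 53)
 low arc@.122 (array([0.529 , 0.1959]), np.float64(0.011593988716130972), 48)  up arc@.077 (array([0.5291, 0.1925]), np.float64(0.011368100542629036), 40)
15 (300, 224, 43, 55)
 low arc@.122 (array([0.5289, 0.1954]), np.float64(0.011610187048714946), 59)  up arc@.077 (array([0.5287, 0.1918]), np.float64(0.012422241718667446), 44)
45 (275, 193, 78, 88)
 low arc@.122 (array([0.5241, 0.1994]), np.float64(0.018134691032814697), 120)  up arc@.077 (array([0.5207, 0.2148]), np.float64(0.020049275499534242), 59)
241 179
((321.0, 235.5), (89.0, 96.0), 90.0) [0.5286 0.1948 0.072 ]
```

View pics/w3c.png

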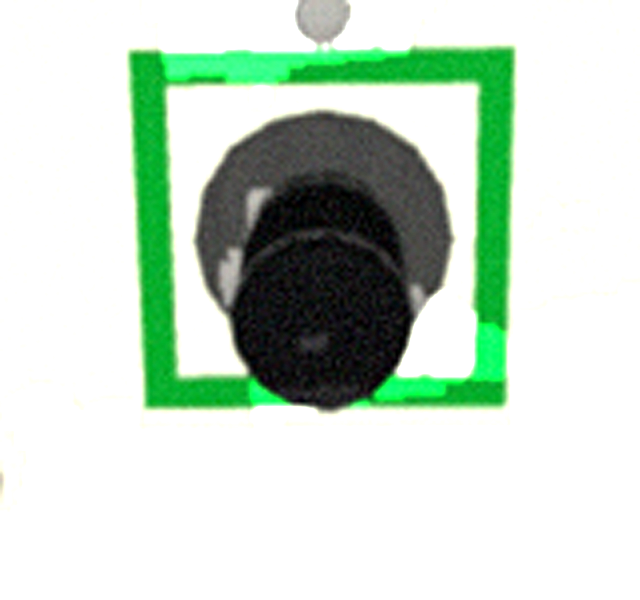

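```bash
python3 - <<'E'
from h import *
c=cam('wrist'); f,cx,cy,T=c
c1=(f,cx,cy,T.copy()); c1[3][:3,3]+=np.array([.5265,.1872,.3006])-tool()[:3,3]
print('handle top',tri(ray(c,321.2,258.8),ray(c1,325.2,226.6)),plane(c,321.2,258.8,.122))
print('collar',plane(c,241+324/4-.4,179+(112+128)/4-.4,.077))
print('frame',tri(ray(c,321,235.5),ray(c1,324.7,211.7)))
delta([.529,.195,.152])
E
```

```text
handle top (array([0.5291, 0.1951, 0.1206]), np.float64(3.947676419503807e-05)) [0.5291 0.1956 0.122 ]
collar [0.529 0.194 0.077]
frame (array([0.5288, 0.1953, 0.074 ]), np.float64(0.00014480377695928919))
shift [ 0.0026 -0.0007  0.098 ] turn [ 0.0004  0.0001 -0.0034]
```

Call:
{"api": "carry_out", "payload": {
  "steps": [0.0026,-0.0005,0.04,0,0,-0.003,1,0.0026,-0.0005,0.07,0,0,-0.003,1,0.0026,-0.0005,0.094,0,0,-0.003,1,0.0026,-0.0005,0.094,0,0,-0.003,1,0.0026,-0.0005,0.094,0,0,-0.003,1,0.0026,-0.0005,0.094,0,0,-0.003,1,0.0026,-0.0005,0.094,0,0,-0.003,0.5,0.0026,-0.0005,0.094,0,0,-0.003,0.2,0.0026,-0.0005,0.094,0,0,-0.003,0.1,0.0026,-0.0005,0.094,0,0,-0.003,0.1,0.0026,-0.0005,0.094,0,0,-0.003,0.1,0.0026,-0.0005,0.094,0,0,-0.003,0,0.0026,-0.0005,0.094,0,0,-0.003,0,0.0026,-0.0005,0.094,0,0,-0.003,0,0.0026,-0.0005,0.094,0,0,-0.003,0,0.0026,-0.0005,0.094,0,0,-0.003,0]
}}

```text
time_s: 5.1
eef_pos: [0.5291, 0.1961, 0.1561]
eef_rot: [0.0, 0.742, 0.671, 0.0]
wrist_force: [-1.6, -0.8, 4.2]
opening: 0.289
grasp_force: 58.6
```

```bash
python3 -c "
from h import *
delta([.5137,.0264,.276])"
```

```text
shift [-0.1704  0.0016 -0.1199] turn [ 0.0005 -0.0001  0.0013]
```

Call:
{"api": "carry_out", "payload": {
  "steps": [0,0,-0.02,0,0,0,0,0,0,-0.05,0,0,0,0,0,0,-0.09,0,0,0,0,0,0,-0.12,0,0,0,0,0,0,-0.12,0,0,0,0,0,0,-0.12,0,0,0,0]
}}

```text
time_s: 5.7
eef_pos: [0.5287, 0.196, 0.2752]
eef_rot: [-0.0, 0.742, 0.671, -0.0]
wrist_force: [-1.0, -0.1, -2.7]
opening: 0.29
grasp_force: 59.2
```

```bash
python3 -c "
from h import *
print(tool()[:3,3],ctrl.get_obs()['opening'],ctrl.get_obs()['wrist_force'])
delta([.5137,.0264,.265])"
```

```text
[0.5287 0.196  0.2752] 0.29014908500046094 [-0.9951 -0.0929 -2.6842]
shift [-0.1702  0.002   0.0102] turn [-0.0001  0.      0.0012]
```

Call:
{"api": "carry_out", "payload": {
  "steps": [-0.04,0.0005,0,0,0,0,0,-0.08,0.001,0,0,0,0,0,-0.12,0.0015,0,0,0,0,0,-0.15,0.002,0.005,0,0,0,0,-0.1702,0.002,0.01,0,0,0.001,0,-0.1702,0.002,0.01,0,0,0.001,0,-0.1702,0.002,0.01,0,0,0.001,0,-0.1702,0.002,0.01,0,0,0.001,0,-0.1702,0.002,0.01,0,0,0.001,0]
}}

```text
time_s: 6.6
eef_pos: [0.5139, 0.0275, 0.2653]
eef_rot: [-0.0, 0.741, 0.671, -0.0]
wrist_force: [-0.3, -0.1, -2.9]
opening: 0.291
grasp_force: 59.2
```

```bash
python3 - <<'E'
from h import *
print(tool()[:3,3],ctrl.get_obs()['wrist_force'],ctrl.get_obs()['torque'])
w=ctrl.camera('wrist')[:,:,::-1]; s=ctrl.camera('side')[:,:,::-1]; cv2.imwrite('pics/w4.png',w); cv2.imwrite('pics/s4.png',s)
a=cv2.resize(s[150:290,295:395],(400,560),interpolation=2); b=cv2.resize(w[300:480,240:400],(400,450),interpolation=2)
b=np.vstack([cv2.convertScaleAbs(b,alpha=2),np.zeros((110,400,3),np.uint8)]); cv2.imwrite('pics/c4.png',np.hstack([cv2.convertScaleAbs(a,alpha=1.5),b]))
delta([.5137,.0264,.265])
E
```

```text
[0.5139 0.0275 0.2653] [-0.3305 -0.1158 -2.8653] [-0.0183  0.0752 -0.019 ]
shift [-0.0009 -0.0002  0.0007] turn [-0.     -0.0001  0.0015]
```

View pics/c4.png

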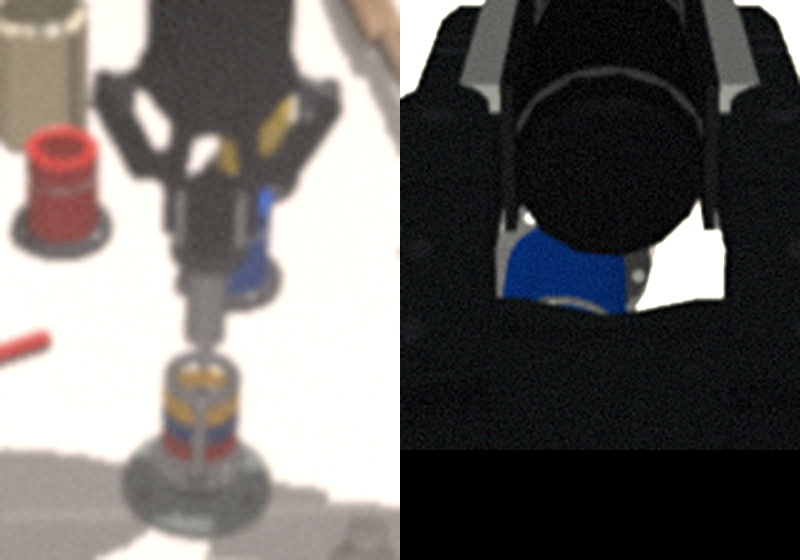

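Left (side view): the pin hangs upright just above the gauge, with the nose at (206,340) and the ring centre at (202,378) in the crop. Right (wrist view): the handle's top disc is centred between the pads at (608,155), i.e. image (323,362).

```bash
python3 - <<'E'
from h import *
s=cam('side'); T=tool()
print('pred mouth',proj(s,[.5137,.0257,.092]),'nose',proj(s,[.5137,.0265,.1192]))
c=cam('wrist'); p=plane(c,323,361.8,T[2,3]-.0341); print('handle in tool',T[:3,:3].T@(p-T[:3,3]))
im=cv2.cvtColor(cv2.imread('pics/s4.png'),cv2.COLOR_BGR2HSV)
g=cv2.cvtColor(cv2.imread('pics/s4.png'),cv2.COLOR_BGR2GRAY)
for r in range(218,236,2): print(r,g[r,336:360])
for r in range(240,250,2): print(r,g[r,332:360])
E
```

```text
pred mouth [344.9526 242.8758] nose [345.4586 234.1563]
handle in tool [0.0018 0.0005 0.0341]
218 [178 172 156 120  82  69  70  70  70  70  69  67  70  69  67  65  64  64
  63  63  62  65  64  64]
220 [175 165 138 102  77  70  74  81  84  81  88  83  82  83  78  74  73  64
  62  62  63  59  63  64]
222 [174 164 143 112  89  77  77  80  84  86  85  87  84  85  80  73  68  65
  66  67  71  76  77  77]
224 [177 172 168 155 138 111  88  82  84  85  87  85  86  83  80  76  73  73
  75  77  82  89  90  79]
226 [178 177 176 175 161 124  94  85  85  87  88  87  87  83  79  75  76  74
  76  76  77  83  93 101]
228 [176 176 177 174 157 123  92  85  86  85  86  85  84  85  90 108 127 135
 141 139 142 147 159 167]
230 [178 175 178 168 149 114  89  84  84  88  89  85  86  84 103 136 163 175
 174 177 176 176 178 177]
232 [176 176 176 170 148 116  88  82  86  87  86  85  87  85 103 139 165 175
 178 179 177 178 178 177]
234 [178 176 175 172 157 124 102  87  86  90  87  85  87  92 113 148 169 177
 175 178 178 177 177 178]
240 [176 178 177 171 156 133 109  94  92  96 103 107  96  89  90  94  97  96
  93  98 117 141 162 172 176 177 175 179]
242 [176 177 173 156 128  95  84  88 102 111 119 121 110  96  97 113 126 124
 109  94  87  97 126 157 171 177 178 179]
244 [179 175 169 149 116  92  84  89  91  94  97  95  94  93  95  97 102 104
  96  87  85  88 107 143 165 177 177 177]
246 [177 176 169 147 115  90  84  82  86  88  92  88  86  86  91  98  97  93
  89  82  81  87 110 147 168 176 178 177]
248 [178 176 167 141 110  92  80  82  84  84  84  83  81  78  83  84  89  88
  83  84  85  87 117 152 171 178 175 175]
```

Call:
{"api": "carry_out", "payload": {
  "steps": [-0.001,-0.0002,0.012,0,0,0.001,0,-0.001,-0.0002,0.025,0,0,0.001,0,-0.001,-0.0002,0.032,0,0,0.001,0,-0.001,-0.0002,0.037,0,0,0.001,0,-0.001,-0.0002,0.037,0,0,0.001,0,-0.001,-0.0002,0.037,0,0,0.001,0]
}}

```text
time_s: 7.3
eef_pos: [0.5138, 0.0255, 0.2287]
eef_rot: [0.0, 0.742, 0.67, 0.0]
wrist_force: [0.5, 0.6, -1.1]
opening: 0.29
grasp_force: 59.2
```

```bash
python3 -c "
from h import *
o=ctrl.get_obs();print(o['eef_pos'],o['wrist_force'],o['torque'],o['time_s'])"
```

```text
[0.5138 0.0255 0.2287] [ 0.4509  0.5555 -1.1114] [-0.0013 -0.0415  0.0019] 7.3
```

Call:
{"api": "carry_out", "payload": {
  "steps": [0.0008,0,0,0,0,0,0,0.0008,0,0,0,0,0,0,0.0008,0,0,0,0,0,0,0.0008,0,0,0,0,0,0]
}}

```text
time_s: 7.7
eef_pos: [0.5138, 0.0263, 0.2289]
eef_rot: [0.0, 0.742, 0.67, 0.0]
wrist_force: [0.1, 0.5, -2.4]
opening: 0.29
grasp_force: 59.2
```

```bash
python3 -c "
from h import *
o=ctrl.get_obs();print(o['eef_pos'],o['wrist_force'],o['torque'],o['time_s'])"
```

```text
[0.5138 0.0263 0.2289] [ 0.0507  0.5103 -2.3955] [ 0.0086  0.0427 -0.017 ] 7.7
```

Call:
{"api": "carry_out", "payload": {
  "steps": [0,0,0.003,0,0,0,0,0,0,0.006,0,0,0,0,0,0,0.009,0,0,0,0,0,0,0.009,0,0,0,0,0,0,0.009,0,0,0,0,0,0,0.009,0,0,0,0]
}}

```text
time_s: 8.3
eef_pos: [0.5138, 0.0263, 0.2197]
eef_rot: [0.0, 0.742, 0.67, 0.0]
wrist_force: [-0.1, 0.8, -2.0]
opening: 0.289
grasp_force: 59.2
```

```bash
python3 -c "
from h import *
o=ctrl.get_obs();print(o['eef_pos'],o['wrist_force'],o['torque'],o['time_s'])"
```

```text
[0.5138 0.0263 0.2197] [-0.0575  0.769  -2.0062] [0.0435 0.0385 0.0144] 8.3
```

Call:
{"api": "carry_out", "payload": {
  "steps": [0,0,0.003,0,0,0,0,0,0,0.006,0,0,0,0,0,0,0.008,0,0,0,0,0,0,0.008,0,0,0,0,0,0,0.008,0,0,0,0,0,0,0.008,0,0,0,0]
}}

```text
time_s: 8.9
eef_pos: [0.5138, 0.0263, 0.2118]
eef_rot: [0.0, 0.742, 0.67, 0.0]
wrist_force: [0.1, 0.6, -2.0]
opening: 0.289
grasp_force: 59.2
```

```bash
python3 -c "
from h import *
o=ctrl.get_obs();print(o['eef_pos'],o['wrist_force'],o['torque'],o['time_s'])"
```

```text
[0.5138 0.0263 0.2118] [ 0.1104  0.5633 -1.9698] [0.0096 0.0119 0.0146] 8.9
```

Call:
{"api": "carry_out", "payload": {
  "steps": [0,0,0.003,0,0,0,0,0,0,0.006,0,0,0,0,0,0,0.009,0,0,0,0,0,0,0.009,0,0,0,0,0,0,0.009,0,0,0,0,0,0,0.009,0,0,0,0]
}}

```text
time_s: 9.5
eef_pos: [0.5138, 0.0264, 0.2029]
eef_rot: [-0.0, 0.742, 0.67, 0.0]
wrist_force: [-0.3, 1.9, 2.0]
opening: 0.292
grasp_force: 59.5
```

```bash
python3 -c "
from h import *
o=ctrl.get_obs();print(o['eef_pos'],o['wrist_force'],o['torque'],o['time_s'])"
```

```text
[0.5138 0.0264 0.2029] [-0.2698  1.9353  1.9709] [0.3996 0.193  0.0145] 9.5
```

Call:
{"api": "carry_out", "payload": {
  "steps": [0.001,0,0.001,0,0,0,0,0.001,0,0.001,0,0,0,0,0.001,0,0.001,0,0,0,0,0.001,0,0.001,0,0,0,0]
}}

```text
time_s: 9.9
eef_pos: [0.5139, 0.0271, 0.2018]
eef_rot: [0.0, 0.742, 0.67, -0.0]
wrist_force: [-0.7, -1.0, 2.7]
opening: 0.287
grasp_force: 59.7
```

```bash
python3 - <<'E'
from h import *
o=ctrl.get_obs();print(o['eef_pos'],o['wrist_force'],o['torque'],o['time_s'])
s=ctrl.camera('side')[:,:,::-1]; g=cv2.cvtColor(s,cv2.COLOR_BGR2GRAY); cv2.imwrite('pics/s5.png',s)
g0=cv2.cvtColor(cv2.imread('pics/s4.png'),cv2.COLOR_BGR2GRAY)
# tower drop: best vertical shift of ring columns between pictures, and foot as reference
a=g0[246:262,332:358].astype(np.float32)
def sh(r0,r1,c0,c1): return cv2.phaseCorrelate(g0[r0:r1,c0:c1].astype(np.float32),g[r0:r1,c0:c1].astype(np.float32))
print(sh(243,264,330,360),'foot',sh(266,285,320,370))
c=cam('side'); print(proj(c,[.5137,.0257,.092])-proj(c,[.5137,.0257,.087]))
E
```

```text
[0.5139 0.0271 0.2018] [-0.7351 -0.9574  2.7373] [-0.0631  0.2516 -0.0117] 9.9
((-0.07345113822611715, 0.08716472168027956), 0.933767917421129) foot ((-0.1593842786264439, -0.06475466282388354), 0.7677108206748963)
[ 0.0865 -1.6148]
```

```bash
python3 - <<'E'
from h import *
for n in('s4','s5'):
    im=cv2.imread(f'pics/{n}.png')[238:270,334:357,::-1].copy(); print(n,[(k,round(238+np.nonzero(mask(im,k,70))[0].mean(),2)) for k in('red','blue')])
delta([.4751,-.1776,.30])
print(tool()[:3,3])
t=cam('top'); im=cv2.imread('pics/top0.png')[:,:,::-1].copy()
for col,(x,y) in {'blue':(407,278),'red':(433,230),'yellow':(459,290)}.items():
    sub=im[y-18:y+18,x-18:x+18].copy(); cs,_=cv2.findContours(mask(sub,col,60),0,1); k=max(cs,key=cv2.contourArea); e,r=cv2.minEnclosingCircle(k); print(col,e[0]+x-18,e[1]+y-18,r,plane(t,e[0]+x-18,e[1]+y-18,.072))
E
```

```text
s4 [('red', np.float64(261.8)), ('blue', np.float64(nan))]
s5 [('red', np.float64(263.21)), ('blue', np.float64(nan))]
shift [-0.2077 -0.0177 -0.0982] turn [ 0.0002  0.0003 -0.0008]
[0.5139 0.0272 0.2018]
blue 407.6641788482666 277.97761154174805 10.87083911895752 [ 0.4752 -0.178   0.072 ]
red 432.11403465270996 230.6929817199707 12.778998374938965 [ 0.5855 -0.2352  0.072 ]
yellow 458.2439022064209 290.58536529541016 13.015558242797852 [ 0.4468 -0.2949  0.072 ]<stdin>:3: RuntimeWarning: Mean of empty slice.
  ret = ret.dtype.type(ret / rcount)
```

Call:
{"api": "carry_out", "payload": {
  "steps": [0,0,-0.03,0,0,0,0,0,0,-0.07,0,0,0,0,0,0,-0.098,0,0,0,0,-0.05,-0.004,-0.098,0,0,0,0,-0.1,-0.008,-0.098,0,0,0,0,-0.15,-0.012,-0.098,0,0,0,0,-0.2,-0.017,-0.098,0,0,0,0,-0.25,-0.017,-0.098,0,0,0,0,-0.263,-0.017,-0.098,0,0,0,0,-0.263,-0.017,-0.098,0,0,0,0,-0.263,-0.017,-0.098,0,0,0,0,-0.263,-0.017,-0.098,0,0,0,0]
}}

```text
time_s: 11.15
eef_pos: [0.4703, -0.2311, 0.2993]
eef_rot: [-0.001, 0.742, 0.671, 0.0]
wrist_force: [1.2, 0.5, -1.4]
opening: 0.286
grasp_force: 60.3
```

```bash
python3 - <<'E'
from h import *
print(tool()[:3,3],ctrl.get_obs()['time_s'],ctrl.get_obs()['opening'])
im=ctrl.camera('wrist')[:,:,::-1]; cv2.imwrite('pics/w6.png',im)
print(proj(cam('wrist'),[.4751,-.178,.072]))
E
```

```text
[ 0.4703 -0.2311  0.2993] 11.15 0.2856486000077849
[322.1161 154.613 ]
```

View pics/w6.png

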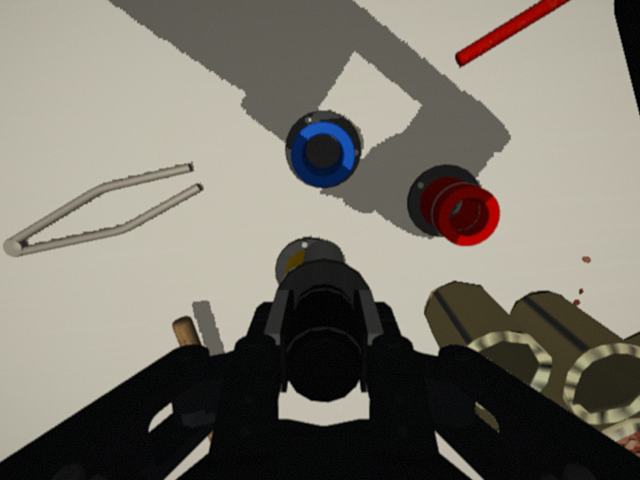

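The wrist view shows the blue mouth at about (325,155), red at (468,215), and the held pin at (323,360) hanging over yellow.

```bash
python3 - <<'E'
from h import *
im=cv2.imread('pics/w6.png')[:,:,::-1].copy(); c=cam('wrist')
sub=im[105:200,280:370].copy(); b=mask(sub,'blue',110,30); cs,_=cv2.findContours(b,cv2.RETR_CCOMP,cv2.CHAIN_APPROX_NONE)
for k in sorted(cs,key=cv2.contourArea)[-2:]:
    k=k[:,0]+[280,105]; e=cv2.fitEllipse(k.astype(np.float32)); print(e, plane(c,*e[0],.072))
print(tool()[:3,3])
E
```

```text
((322.6374206542969, 150.4915008544922), (33.98093032836914, 35.164703369140625), 90.65126037597656) [ 0.4758 -0.175   0.072 ]
((322.6375427246094, 153.68231201171875), (64.11506652832031, 65.6178207397461), 168.9135284423828) [ 0.4756 -0.1773  0.072 ]
[ 0.4704 -0.2311  0.2994]
```

```bash
python3 -c "
from h import *
delta([.4755,-.1765,.25])"
```

```text
shift [ 0.0548 -0.0004  0.0494] turn [-0.0004 -0.0006  0.0012]
```

Call:
{"api": "carry_out", "payload": {
  "steps": [0.03,-0.0004,0,0,0,0.001,0,0.0548,-0.0004,0.01,0,0,0.001,0,0.0548,-0.0004,0.03,0,0,0.001,0,0.0548,-0.0004,0.0494,0,0,0.001,0,0.0548,-0.0004,0.0494,0,0,0.001,0,0.0548,-0.0004,0.0494,0,0,0.001,0,0.0548,-0.0004,0.0494,0,0,0.001,0]
}}

```text
time_s: 11.9
eef_pos: [0.476, -0.178, 0.2515]
eef_rot: [0.001, 0.742, 0.67, 0.0]
wrist_force: [-0.1, -1.0, -1.9]
opening: 0.295
grasp_force: 60.3
```

```bash
python3 -c "
from h import *
print(ctrl.get_obs()['wrist_force'])
delta([.4755,-.1765,.162])"
```

```text
[-0.1431 -1.0182 -1.9154]
shift [ 0.0016 -0.0008  0.0895] turn [ 0.0017  0.0009 -0.0011]
```

Call:
{"api": "carry_out", "payload": {
  "steps": [0.0012,-0.0006,0.015,0,0,0,0,0.0012,-0.0006,0.025,0,0,0,0,0.0012,-0.0006,0.034,0,0,0,0,0.0012,-0.0006,0.042,0,0,0,0,0.0012,-0.0006,0.042,0,0,0,0,0.0012,-0.0006,0.042,0,0,0,0]
}}

```text
time_s: 12.5
eef_pos: [0.4749, -0.1769, 0.2083]
eef_rot: [-0.0, 0.743, 0.67, -0.0]
wrist_force: [-0.5, -0.3, -2.1]
opening: 0.29
grasp_force: 60.3
```

Free of contact with the nose 10 mm inside. On down to 2 mm above home.

Call:
{"api": "carry_out", "payload": {
  "steps": [0.0004,0.0004,0.012,0,0,0,0,0.0004,0.0004,0.024,0,0,0,0,0.0004,0.0004,0.036,0,0,0,0,0.0004,0.0004,0.045,0,0,0,0,0.0004,0.0004,0.05,0,0,0,0,0.0004,0.0004,0.05,0,0,0,0,0.0004,0.0004,0.05,0,0,0,0,0.0004,0.0004,0.05,0,0,0,0]
}}

```text
time_s: 13.3
eef_pos: [0.4756, -0.1767, 0.1588]
eef_rot: [0.0, 0.743, 0.67, 0.0]
wrist_force: [0.0, -0.3, -2.7]
opening: 0.287
grasp_force: 60.5
```

Call:
{"api": "carry_out", "payload": {
  "steps": [0,0,0.001,0,0,0,0,0,0,0.002,0,0,0,0,0,0,0.002,0,0,0,0,0,0,0.002,0,0,0,0.4,0,0,0.002,0,0,0,0.6,0,0,0.002,0,0,0,0.9,0,0,0.002,0,0,0,0.9,0,0,0.002,0,0,0,0.9,0,0,0.002,0,0,0,0.9,0,0,0.002,0,0,0,0.9]
}}

```text
time_s: 14.3
eef_pos: [0.4753, -0.1765, 0.1563]
eef_rot: [0.0, 0.743, 0.67, -0.0]
wrist_force: [0.1, -0.1, -0.1]
opening: 0.9
grasp_force: 0.0
```

Call:
{"api": "carry_out", "payload": {
  "steps": [0,0,-0.01,0,0,0,0.9,0,0,-0.03,0,0,0,0.9,0,0,-0.06,0,0,0,0.9,0,0,-0.1,0,0,0,0.9,-0.03,0,-0.12,0,0,0,0.9,-0.05,0,-0.13,0,0,0,0.9,-0.05,0,-0.13,0,0,0,0.9,-0.05,0,-0.13,0,0,0,0.9,-0.05,0,-0.13,0,0,0,0.9]
}}

```text
time_s: 15.2
eef_pos: [0.4698, -0.2252, 0.2856]
eef_rot: [-0.001, 0.742, 0.67, 0.0]
wrist_force: [0.0, -0.0, 0.4]
opening: 0.896
grasp_force: 0.0
```

```bash
python3 - <<'E'
from h import *
print(tool()[:3,3],ctrl.get_obs()['time_s'])
w=ctrl.camera('wrist')[:,:,::-1]; s=ctrl.camera('side')[:,:,::-1]; cv2.imwrite('pics/w7.png',w); cv2.imwrite('pics/s7.png',s)
print(proj(cam('wrist'),[.4755,-.177,.122]))
cv2.imwrite('pics/c7.png',np.hstack([cv2.resize(w[60:330,200:460],(385,400)),cv2.resize(s[160:400,280:430],(250,400))]))
E
```

```text
[ 0.4698 -0.2252  0.2856] 15.2
[324.0187 170.072 ]
```

View pics/c7.png

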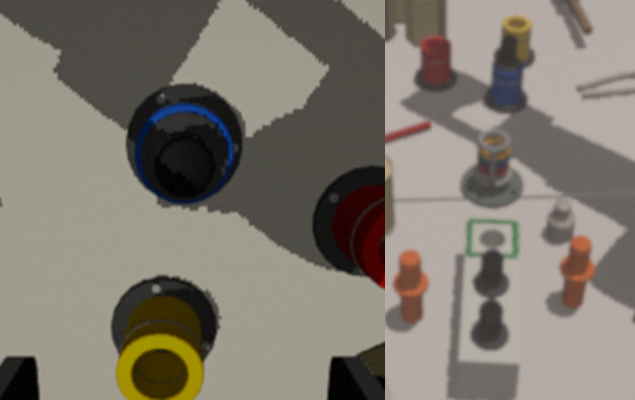

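The pin stands upright in the blue socket, its handle top at image (325,171), where a fully home pin was predicted at (324,170). The collar is on the rim, the other two pins are still in their nests, and the gripper is clear.

```bash
python3 -c "
from bench import ctrl
print(ctrl.hand_in())"
```

```text
the job is handed in; nothing more can be done
None
```

The green-nest pin passed the steel and yellow rings and stopped on the blue one, pressing the tower down about 4–5 mm; it now stands home and released in the blue socket, and the job is handed in (no verdict was returned).

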